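Fit a fresh humidity cartridge in the humidity unit

TASK

Squeeze the two blue tabs of the humidity unit's white cover together, lift the cover off and set it down upright on the grey felt pad. Then draw the orange cartridge out of the wooden rack by its end and lay it down on the blue mat, let go, take it again by its middle and press it down into the unit's two spring clips until it is fully home in both, about midway between its ends. Leave the green cartridge and the other things on the table where they are.

Things in the scene. Friction and masses are not known exactly. Their poses are not given: they have to be found in the camera images.
- cover: White vented shell, 180 mm long (x), 54 wide (y), 60 tall, open below, 0.16 kg, standing on the unit's base 10 mm above the table, axes along the unit's; origin in the middle of its lower edge. Barbs at the feet of its two blue tabs hold under catch bars on the base. With both tabs squeezed in, it lifts straight up; gripped anywhere else it stays locked.
- cover_mid (a point): On the cover's centre line, 38 mm above its lower edge, level with the blue ridges of the two spring tabs: in the middle of each long side (y = +-27 mm), 26 mm long in x, 5 mm proud of the wall (64 mm over both). Pinch them together across y, 5 to 15 N each, till they stop about 4 to 5 mm in (54 to 56 mm over both); keep squeezing while lifting.
- unit: Humidity unit: white base plate 200 (x) x 110 (y) x 10 mm, fixed to the table, under the cover at first; origin in the middle of its underside. The cover's catch bars stand at y = +-28 to 35 mm, x within +-25 mm, up to 20 mm above the table. Two C-shaped steel spring clips (empty) stand at x = +-36 mm.
- clip_seat (a point): Where the cartridge's centre lies when home, the tube along this x axis: over the unit's middle, 44 mm above the table. The clips (x = +-36 mm, 12 mm long) open upward; flared mouths 64 mm above the table, about 30 mm wide; 60 mm free between the clips for fingers. Pressing the tube straight down takes about 8 to 15 N in all; it snaps past the lips and stops on saddles.
- orange_mid (a point): Centre of the fresh cartridge: orange tube, 24 mm diameter, a square grey cap at each end (34 x 34 mm, 20 mm long), 150 mm long over all along x, 0.12 kg. Centre 17 mm above what it lies on. It starts in one of the rack's two lanes, axes along the rack's; only 45 mm at its -x end (cap and 25 mm of tube) stands out towards the robot.
- orange_cart: The orange cartridge itself: origin under its centre, 17 mm below it.
- green_mid (a point): Centre of the spent cartridge, the same but green, in the other lane; leave it there.
- rack: Wooden rack fixed to the table, 110 mm deep (x), 124 wide (y), 68 tall, origin in the middle of its underside. Two roofed lanes along x at y = +-34 mm, 40 mm wide and high, floor 20 mm above the table, open only at the -x face. A cartridge reaches 105 mm in, with 3 mm play at each side: draw it straight out along -x by more than 105 mm before lifting.
- pad_top (a point): Grey felt pad for the cover, 230 (x) x 150 (y) x 4 mm, fixed; this point is the centre of its top face.
- mat_top (a point): Blue mat for the cartridge, 200 (x) x 110 (y) x 4 mm, fixed; this point is the centre of its top face.
- sanitiser: Bystander: clear bottle with white cap, 60 mm diameter, 160 mm tall, standing; origin at the centre of its underside.
- tub_a: Bystander: clear tub with yellow lid, 70 mm diameter, 50 mm tall; origin at the centre of its underside.
- tub_b: Bystander: clear tub with white lid, 70 mm diameter, 60 mm tall; origin at the centre of its underside.
- phone: Bystander: black telephone lying flat, 145 x 72 x 9 mm; origin at the centre of its underside.
- cup: Bystander: white open cup, 80 mm across, 90 mm tall; origin at the centre of its underside.
- brush: Bystander: brush lying flat, 170 mm long, along its x axis; origin under its middle.
Mind the look-alikes: they are no part of the job. Leave any black look-alike of the cover alone.

How it is judged (in metres and radians):
On the way, in this order (a step that is already met when the one before it is completed fails the run):
1. the cover is off the unit and stands upright on the grey pad, let go (x of cover_mid in the frame of pad_top between -0.09 and 0.09 m and y of cover_mid in the frame of pad_top between -0.05 and 0.05 m and z of cover_mid in the frame of pad_top between 0.033 and 0.042 m and angle between cover_mid's own z axis and vertical below 0.1 rad and contact force between the fingers and cover below 0.05 N and linear speed of cover below 0.02 m/s), for 0.2 s.
2. the orange cartridge is out of the rack and lies on the blue mat, let go (x of orange_mid in the frame of mat_top between -0.08 and 0.08 m and y of orange_mid in the frame of mat_top between -0.05 and 0.05 m and z of orange_mid in the frame of mat_top between 0.012 and 0.022 m and contact force between the fingers and orange_cart below 0.05 N and linear speed of orange_cart below 0.02 m/s), for 0.2 s.
At the end, for the whole second after the job is handed in: Orange cartridge let go, at rest in both clips: centre within 3 mm of the seat sideways and in height, 12 mm lengthwise, in line within 0.06 rad. Cover upright (0.1 rad), let go, at rest on the grey pad, its middle within 90 mm along and 50 mm across of the pad's middle (all of step 1 and x of orange_mid in the frame of clip_seat between -0.012 and 0.012 m and y of orange_mid in the frame of clip_seat between -0.003 and 0.003 m and z of orange_mid in the frame of clip_seat between -0.003 and 0.003 m and angle between the x axis of orange_mid and the x axis of clip_seat, either way round below 0.06 rad and contact force between the fingers and orange_cart below 0.05 N and linear speed of orange_cart below 0.02 m/s); the robot touches nothing.
It fails at once if the spent green cartridge is pulled or pushed by more than 25 mm (distance of green_mid from where it was at the start of the episode above 0.025 m).
It fails at once if a bystander is shifted by more than 30 mm or knocked over (distance of any of sanitiser, tub_a, tub_b, phone, cup, brush from where it was at the start of the episode above 0.03 m or angle between any of sanitiser, tub_a, tub_b, phone, cup, brush's own z axis and vertical above 0.5 rad).
It also fails if it takes over 72 s, if anything falls off the work surface, if the arm or the gripper's body presses on something with over 40 N, if the wrist force passes 120 N, or if a joint passes its speed limit or range.

ROBOT

A 6-joint arm with a two-finger parallel gripper is mounted at the origin on the work surface. World frame = base frame: x ahead of the robot, y to its left, z up, the work surface at z = 0. Lengths are in mm, angles in rad, forces in N, time in s.
With the tool pointing down it reaches from about 350 to 875 mm from the base axis. Payload 4.2 kg.
Tool frame: the origin (TCP) lies at the very end of the fingers, on their centre line; the grasp point (between the pads) lies 19 mm behind it; z points along the fingers, y is the direction in which the jaws open and shut (so a half turn about z gives the same grasp; the last joint's range is limited). The gripper opens to 85 mm and grips with 20 to 120 N. Pads are 22 mm wide; open, the fingers measure 114 mm over their backs; the gripper's body (76 mm by 85 mm) begins 54 mm behind the grasp point. The pads swing forward as they close: fully open they stand 13 mm farther back than shut.
Start: joints at [1.565, 0.385, 0.008, 0, -1.194, -0.259], TCP at [163.541, 603.203, 231.312] pointing down, gripper open.
Joint ranges: [-3.14, 3.14], [-1.21, 2.06], [-1.07, 1.41], [-3.16, 2.05], [-2.99, -0.16], [-3.1, 3.1]. Speed limits (rad/s): [2.79, 2.79, 3.14, 3.14, 3.14, 3.14].

INTERFACE

Orientations are given as a unit quaternion [x, y, z, w].
In Python, from bench import robot gives the robot as it stands. The module is installed in compiled form; this text tells all that it offers.
- The arm moves only by the shell command python3 -m jog 'ROWS'. ROWS is text: rows parted by semicolons, each of 7 numbers parted by spaces: the shift along the tool's x, y, z in cm, then the turn, a rotation vector about the tool's x, y, z in rad, then the closure, from 0 (fully open) to 1 (shut). In form: x y z rx ry rz gripper; .... A call has 1 to 10 rows; each row is the pose to reach, as a shift and turn from the pose commanded when the call began, along the tool's axes at that moment; what a row does not reach only later rows make up. A row lasts 1/10 s, in which the tool goes at most 50 mm and 8.59 degrees, less where a joint would pass 70% of its speed; a pose out of reach is approached as far as the arm can. A call with a gripper value outside its range is refused whole. The fingers move at their own pace and stop on an object; the grip force is fixed at half the most. Time passes only in rows, so rows that repeat a pose let the fingers close. It gives the time, the measured TCP pose, the force and the opening at its end, in the units of the state.
- robot.get_state(): the state, without advancing time (a new reading comes with each control period).
- robot.snapshot(name): name is "side" or "top"; returns the picture (400x640x3 uint8, red, green, blue); there is no depth.
- robot.camera_model(name): a dict with "mtx" (3x3 intrinsics, pixels), "eye" and "rotation" of the camera in the world. Camera axes: x right, y down, z forward; pixel columns grow to the right and rows downward; lengths in mm; the calibration is good to about 2 mm. A picture is of the moment at which its call begins. camera_model takes no time and is no camera call.
- robot.sign_off(): hands the job in, once; it reports no verdict.
The state is a dict: "t": time; "joint_pos": joint angles; "qd": joint speeds; "joint_efforts": joint torques, N m; "eef_pos": TCP position; "tcp_rot": TCP orientation; "force": force on the tool from outside, world axes, zero at the start; "ft_torque": the same for the moment, N m; "finger_gap": finger opening in mm.
Only numpy, scipy, OpenCV 4.12 (cv2) and the standard library are available. Lean on these libraries where they do the work, as an engineer would, in place of code of your own. Each camera call takes 0.05 s, during which the arm holds its last target. There are 200 camera calls.

## Working session

There is one attempt and no reset: what is moved stays moved. The work goes in short steps, Python scripts to look and compute and a shell command to move; the robot and the scene stay as the last step left them, time stands still between calls to the robot, and variables do not carry over. Pictures are saved under pics/ and viewed, about 8 in all and at most 12, crops included, and the job is handed in when it is done.

```bash
mkdir -p pics; python3 - <<'E'
from bench import robot
import cv2
for n in("top","side"):
    cv2.imwrite(f"pics/{n}0.png",robot.snapshot(n)[:,:,::-1]); m=robot.camera_model(n); print(n,m)
print(robot.get_state())
E
```

```text
top {'mtx': array([[520.35728651,   0.        , 325.50406216],
       [  0.        , 520.35728651, 199.50689252],
       [  0.        ,   0.        ,   1.        ]]), 'eye': array([ 237.16532499,  -40.58147907, 1458.06412968]), 'rotation': array([-0.69999139,  0.70735922, -0.05949319,  0.07820199])}
side {'mtx': array([[433.84704255,   0.        , 324.60828091],
       [  0.        , 433.84704255, 203.76834899],
       [  0.        ,   0.        ,   1.        ]]), 'eye': array([ -151.11952391, -1010.8322561 ,   724.19078192]), 'rotation': array([ 0.82818437, -0.2423992 ,  0.14426627, -0.48429384])}
{'t': 0.1, 'joint_pos': array([ 1.56445682e+00,  3.85411277e-01,  6.74490483e-03, -2.57806403e-04,
       -1.19407412e+00, -2.58637935e-01]), 'qd': array([ 7.26077734e-05, -1.49904685e-03,  4.18041936e-03,  2.26970882e-04,
        1.21437783e-03,  1.11739953e-03]), 'joint_efforts': array([ 2.23121359e-01, -3.92099404e+01,  1.88997120e+01,  4.13123086e+00,
        3.03464080e-02,  8.88460781e-03]), 'eef_pos': array([163.55251523, 602.66897906, 230.39171002]), 'tcp_rot': array([ 9.91229444e-01, -1.32148518e-01,  3.43671663e-06,  9.79432321e-04]), 'force': array([ 0.60847149,  0.86195271, -0.47707897]), 'ft_torque': array([-0.02417456,  0.06863898,  0.02940542]), 'finger_gap': 85.1633277625868}
```

View pics/top0.png

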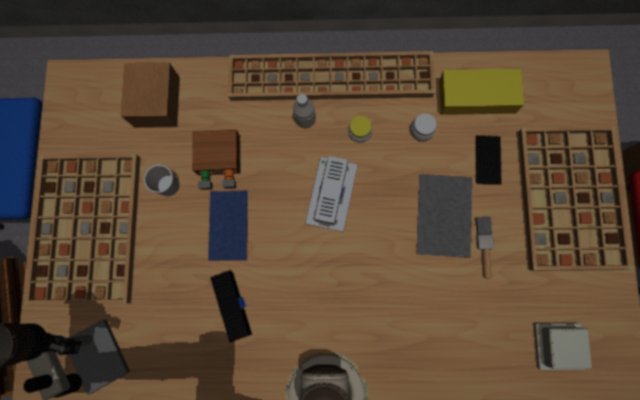

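View pics/side0.png

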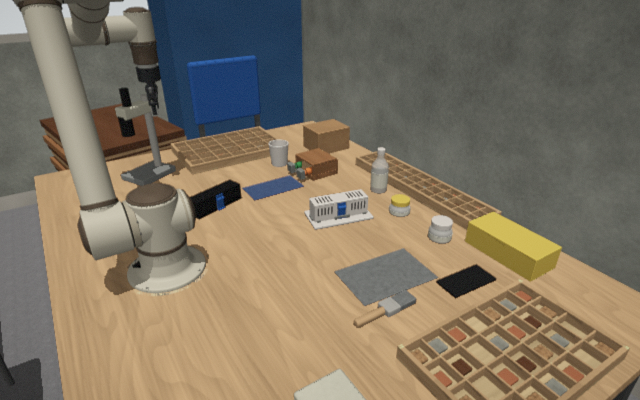

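The top view shows the candidates: the white cover at (332,190) on the white base, and a black look-alike at (231,306), which I leave alone. The orange cartridge end is at (229,177) and the green one, which stays, is at (205,177), both in the rack at (215,152). The grey pad is at (444,215) and the blue mat at (228,225). The light box at (565,347) and the wooden box at (148,92) have nothing to do with the job. Next I check with one enlarged crop.

```bash
python3 - <<'E'
import cv2,numpy as np
im=cv2.imread("pics/top0.png")
c=cv2.resize(im[120:270,180:380],None,fx=4,fy=4,interpolation=cv2.INTER_CUBIC)
c=np.clip(c.astype(float)*1.5,0,255).astype('uint8')
cv2.imwrite("pics/c1.png",c)
hsv=cv2.cvtColor(im,cv2.COLOR_BGR2HSV)
E
```

```text
(no output)
```

View pics/c1.png

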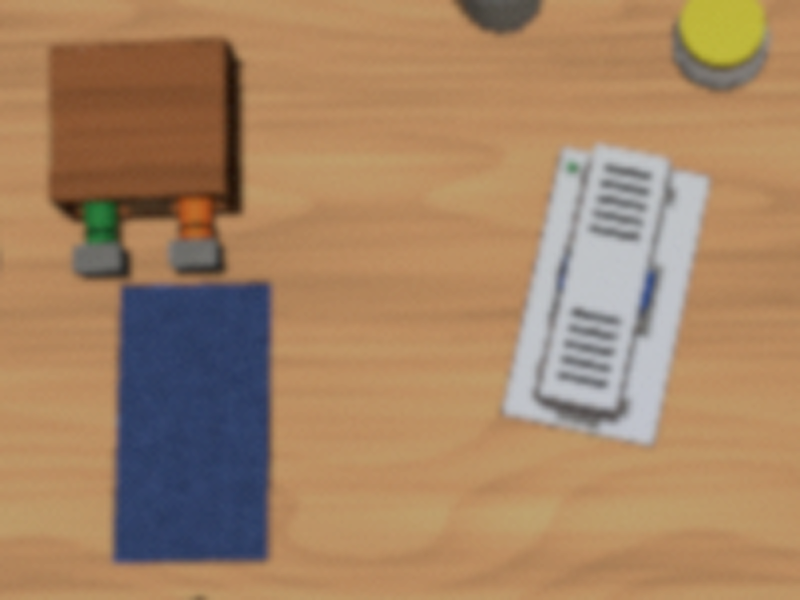

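The crop confirms the white base, with corners (563,148), (710,176), (654,444) and (503,413), carrying the white cover with its blue tabs. Orange is in the right-hand lane, cap top at about (197,240), and the mat and rack edges are clear. Next I back-project these points.

```bash
cat > h.py <<'E'
import numpy as np, cv2
from scipy.spatial.transform import Rotation as R
from bench import robot
def bp(px,z,cam="top"):
    m=robot.camera_model(cam); K=m["mtx"]; Q=R.from_quat(m["rotation"]).as_matrix()
    px=np.atleast_2d(px).astype(float)
    d=(Q@np.linalg.inv(K)@np.c_[px,np.ones(len(px))].T).T
    return m["eye"]+d*((z-m["eye"][2])/d[:,2])[:,None]
def pr(P,cam="top"):
    m=robot.camera_model(cam); Q=R.from_quat(m["rotation"]).as_matrix()
    p=(m["mtx"]@Q.T@(np.atleast_2d(P)-m["eye"]).T).T
    return p[:,:2]/p[:,2:]
def rot(): return R.from_quat(robot.get_state()["tcp_rot"])
def delta(target,yaw):
    """target TCP pos (mm); yaw: world angle (rad) of the jaw axis (tool y); tool down -> cm shift, rotvec"""
    s=robot.get_state(); r=rot(); 
    best=None
    for k in(0,np.pi):
        y=np.array([np.cos(yaw+k),np.sin(yaw+k),0]); z=np.array([0,0,-1.]); x=np.cross(y,z)
        rv=(r.inv()*R.from_matrix(np.c_[x,y,z])).as_rotvec()
        if best is None or np.linalg.norm(rv)<np.linalg.norm(best): best=rv
    return np.round(r.inv().apply(np.array(target)-s["eef_pos"])/10,2), best.round(3)
E
python3 - <<'E'
from h import *
f=lambda a:(np.array(a)+.5)/4-.5+[180,120]
def rep(n,px,z):
    P=bp(px,z)[:,:2]; e=np.linalg.norm(P-np.roll(P,-1,0),axis=1); a=P[0]+P[1]-P[2]-P[3]
    print(n,P.round(0).tolist(),"ctr",P.mean(0).round(1),"edges",e.round(0),"yaw",np.arctan2(a[1],a[0]).round(3))
rep("base",f([(563,148),(710,176),(654,444),(503,413)]),10)
rep("cover",f([(597,145),(669,157),(617,412),(540,395)]),70)
rep("rack",f([(50,45),(228,38),(226,192),(50,200)]),68)
rep("mat",f([(122,285),(270,284),(268,559),(115,561)]),4)
rep("pad",[(418.5,175),(472,177),(470,256.5),(417,251.5)],4)
print("cap o",bp(f([(197,240),(175,238),(220,236)]),54).round(1))
print("cap g",bp(f([(100,245)]),54).round(1))
for n,p,z in[("sanit",(302,99),160),("tuba",(361,125),50),("tubb",(426,122),60),("phone",(488,160),9),("cup",(159,178),90),("brush",(487,246),10),("blackcover",(231,306),60)]: print(n,bp(p,z).round(0)[0])
im=cv2.imread("pics/top0.png")
h=cv2.cvtColor(im,cv2.COLOR_BGR2HSV)
cv2.imwrite("pics/c2.png",np.clip(cv2.resize(im[150:270,400:500],None,fx=5,fy=5,interpolation=cv2.INTER_CUBIC)*1.6,0,255).astype('uint8'))
E
```

```text
base [[650.0, 11.0], [627.0, -95.0], [434.0, -52.0], [457.0, 54.0]] ctr [542.1 -20.5] edges [108. 198. 108. 197.] yaw -0.22
cover [[635.0, -15.0], [625.0, -65.0], [448.0, -27.0], [460.0, 25.0]] ctr [541.9 -20.4] edges [ 50. 181.  53. 179.] yaw -0.218
rack [[714.0, 370.0], [717.0, 244.0], [605.0, 242.0], [601.0, 365.0]] ctr [659.5 305.2] edges [126. 112. 123. 113.] yaw 0.028
mat [[554.0, 329.0], [554.0, 222.0], [357.0, 219.0], [357.0, 327.0]] ctr [455.4 274.1] edges [107. 197. 108. 198.] yaw 0.012
pad [[593.0, -270.0], [585.0, -421.0], [359.0, -402.0], [374.0, -256.0]] ctr [ 477.5 -337.4] edges [152. 227. 146. 219.] yaw -0.074
cap o [[574.8 264.6  54. ]
 [576.5 280.1  54. ]
 [577.5 248.6  54. ]]
cap g [[572.2 332.5  54. ]]
sanit [766.  53. 160.]
tuba [ 729. -107.   50.]
tubb [ 732. -288.   60.]
phone [ 633. -469.    9.]
cup [573. 449.  90.]
brush [ 387. -449.   10.]
blackcover [230. 248.  60.]
```

```bash
python3 - <<'E'
from h import *
print(delta([542,-20.5,200],1.352))
u=R.from_euler('z',-.219); print("seat check",pr([542,-20.5,44]))
E
```

```text
(array([52.85, 50.22,  3.15]), array([ 0.002, -0.   , -0.046]))
seat check [[331.33863125 190.53130947]]
```

View pics/c2.png

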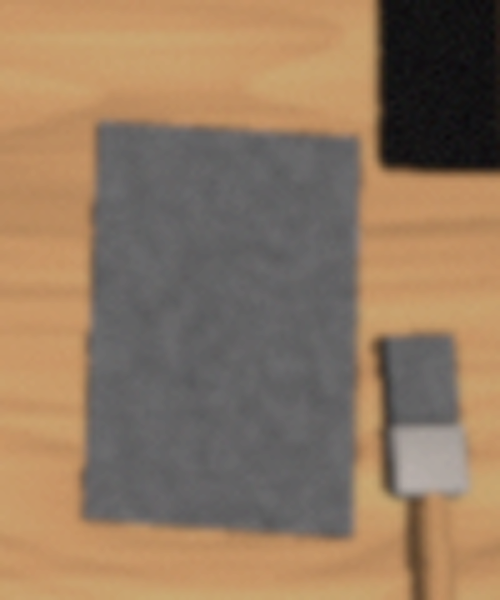

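The crop shows the pad cleanly, with corners at (97,122), (359,137), (351,536) and (82,520). The brush and the phone lie clear of it to the right.

```bash
python3 -m jog '52.9 50.2 3.1 0 0 -0.046 0;52.9 50.2 3.1 0 0 -0.046 0;52.9 50.2 3.1 0 0 -0.046 0;52.9 50.2 3.1 0 0 -0.046 0;52.9 50.2 3.1 0 0 -0.046 0;52.9 50.2 3.1 0 0 -0.046 0;52.9 50.2 3.1 0 0 -0.046 0;52.9 50.2 3.1 0 0 -0.046 0;52.9 50.2 3.1 0 0 -0.046 0;52.9 50.2 3.1 0 0 -0.046 0'
python3 - <<'E'
from h import *
print(delta([542,-20.5,150],1.352))
P=bp([(419.4,174.4),(471.8,177.4),(470.2,257.2),(416.4,254)],4)[:,:2];a=P[0]+P[1]-P[2]-P[3]
print(P.mean(0),np.arctan2(a[1],a[0]),np.linalg.norm(P-np.roll(P,-1,0),axis=1))
E
```

```text
t: 1.1
eef_pos: [423.7, 174.6, 210.0]
tcp_rot: [0.994, -0.109, -0.0, -0.0]
force: [0.4, 1.0, -0.5]
finger_gap: 85.5
(array([15.78, 16.48,  5.99]), array([-0.,  0.,  0.]))
[ 475.38419825 -337.49812213] -0.0800332157027113 [148.70774339 227.50285367 148.2196509  228.06601823]
```

```bash
python3 -m jog '15.8 16.5 6 0 0 0 0;15.8 16.5 6 0 0 0 0;15.8 16.5 6 0 0 0 0;15.8 16.5 6 0 0 0 0;15.8 16.5 6 0 0 0 0;15.8 16.5 6 0 0 0 0;15.8 16.5 6 0 0 0 0'
python3 - <<'E'
from h import *
print(delta([542,-20.5,25],1.352), delta([542,-20.5,150],1.352))
im=robot.snapshot("side")[:,:,::-1]
cv2.imwrite("pics/s1.png",cv2.resize(im[130:250,260:420],None,fx=5,fy=5,interpolation=cv2.INTER_CUBIC))
E
```

```text
t: 1.8
eef_pos: [541.4, -19.7, 149.1]
tcp_rot: [0.994, -0.11, -0.001, 0.0]
force: [-0.8, 0.3, -0.8]
finger_gap: 85.3
(array([ 0.1 ,  0.06, 12.41]), array([ 0.001,  0.002, -0.002])) (array([ 0.08,  0.07, -0.09]), array([ 0.001,  0.002, -0.002]))
```

View pics/s1.png

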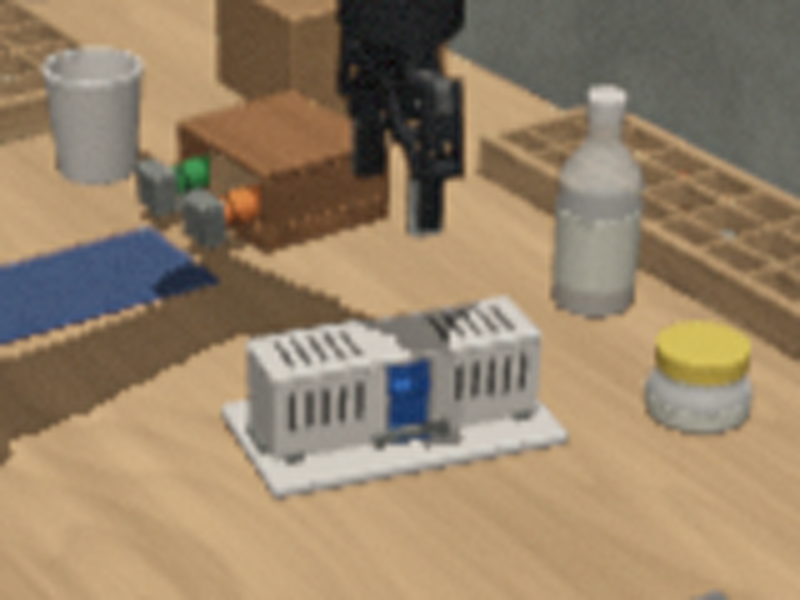

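The open gripper hangs above the cover with its near finger at (425,232), lined up over the near blue tab at (408,390). Going down.

```bash
python3 -m jog '0.1 0.05 4 0 0 0 0;0.1 0.05 8 0 0 0 0;0.1 0.05 11 0 0 0 0;0.1 0.05 12.4 0 0 0 0;0.1 0.05 12.4 0 0 0 0;0.1 0.05 12.4 0 0 0 0.5;0.1 0.05 12.4 0 0 0 0.5;0.1 0.05 12.4 0 0 0 0.5;0.1 0.05 12.4 0 0 0 0.5;0.1 0.05 12.4 0 0 0 0.5'; python3 -c "
from h import *
s=robot.get_state();print(s['force'],s['eef_pos'],pr([[531.5,-66,163]],'side'))"
```

```text
t: 2.85
eef_pos: [544.2, -18.9, 29.1]
tcp_rot: [0.994, -0.108, 0.002, -0.001]
force: [-1.8, 2.1, 7.4]
finger_gap: 53.5
[-1.83610313  2.12986459  7.40408566] [544.22083696 -18.85249414  29.11904585] [[344.8800876  176.90419315]]
```

```bash
python3 -m jog '0 0 -1 0 0 0 0.5;0 0 -2 0 0 0 0.5;0 0 -4 0 0 0 0.5;0 0 -6 0 0 0 0.5;0 0 -9 0 0 0 0.5;0 0 -12 0 0 0 0.5;0 0 -12 0 0 0 0.5'; python3 - <<'E'
from h import *
print(robot.get_state()["force"],delta([475.5,-337.5,150],np.pi/2-.06))
im=robot.snapshot("side")[:,:,::-1]
cv2.imwrite("pics/s2.png",cv2.resize(im[120:250,260:420],None,fx=4,fy=4,interpolation=cv2.INTER_CUBIC))
E
```

```text
t: 3.55
eef_pos: [545.6, -19.2, 151.6]
tcp_rot: [0.994, -0.109, 0.005, -0.001]
force: [0.0, 0.5, -0.9]
finger_gap: 53.2
[ 0.00168145  0.47887514 -0.85985597] (array([ 0.04, 32.6 ,  0.04]), array([-0.003, -0.011, -0.158]))
```

View pics/s2.png

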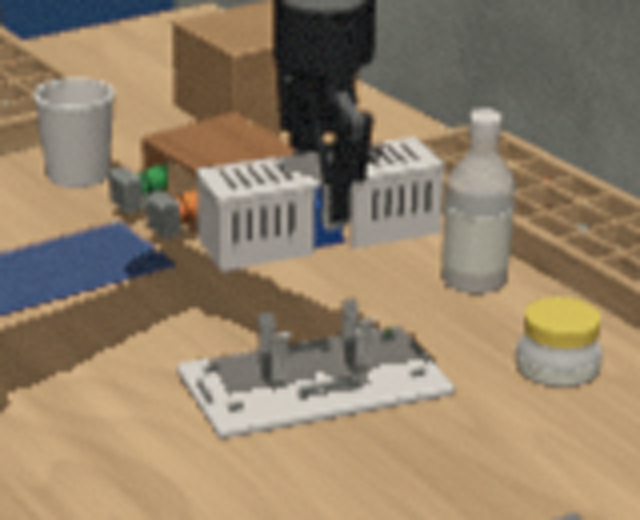

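The cover is off and hanging level from the fingers at (340,190), with the two empty clips on the base below it. Carrying it to the pad now.

```bash
python3 -m jog '0 5 0 0 0 -0.05 0.5;0 10 0 0 0 -0.1 0.5;0 15 0 0 0 -0.15 0.5;0 20 0 0 0 -0.158 0.5;0 25 0 0 0 -0.158 0.5;0 29 0 0 0 -0.158 0.5;0 32 0 0 0 -0.158 0.5;0 32.6 0 0 0 -0.158 0.5;0 32.6 0 0 0 -0.158 0.5;0 32.6 0 0 0 -0.158 0.5'; python3 - <<'E'
from h import *
s=robot.get_state();print(s["force"],s["eef_pos"],delta([475.5,-337.5,50],np.pi/2-.06))
E
```

```text
t: 4.6
eef_pos: [471.4, -336.9, 145.3]
tcp_rot: [1.0, -0.03, -0.001, -0.0]
force: [-0.6, 1.0, -0.8]
finger_gap: 53.9
[-0.63753054  0.96842429 -0.84300471] [ 471.42522289 -336.89196475  145.31255054] (array([0.42, 0.05, 9.53]), array([-0.001,  0.002, -0.001]))
```

```bash
python3 -m jog '0.4 0 4 0 0 0 0.5;0.4 0 8 0 0 0 0.5;0.4 0 10.5 0 0 0 0.5;0.4 0 11.5 0 0 0 0.5;0.4 0 11.8 0 0 0 0.5;0.4 0 11.9 0 0 0 0.5;0.4 0 11.9 0 0 0 0.5'
```

```text
t: 5.3
eef_pos: [477.0, -338.2, 28.6]
tcp_rot: [1.0, -0.03, 0.001, 0.001]
force: [0.2, 0.4, -2.7]
finger_gap: 53.3
```

```bash
python3 -m jog '0 0 0.2 0 0 0 0.5;0 0 0.3 0 0 0 0.5;0 0 0.4 0 0 0 0.5;0 0 0.4 0 0 0 0.5'
```

```text
t: 5.7
eef_pos: [475.8, -338.1, 23.2]
tcp_rot: [1.0, -0.03, 0.0, 0.0]
force: [-0.3, 0.5, -1.5]
finger_gap: 53.6
```

```bash
python3 -m jog '0 0 0.1 0 0 0 0.5;0 0 0.2 0 0 0 0.5;0 0 0.3 0 0 0 0.5;0 0 0.3 0 0 0 0.5'
```

```text
t: 6.1
eef_pos: [475.8, -338.2, 23.1]
tcp_rot: [1.0, -0.03, 0.0, 0.0]
force: [-5.5, 4.8, 15.3]
finger_gap: 53.3
```

Contact shows as 15 N at z = 23, so I release and go up.

```bash
python3 -m jog '0 0 -0.3 0 0 0 0.5;0 0 -0.3 0 0 0 0;0 0 -0.3 0 0 0 0;0 0 -0.3 0 0 0 0;0 0 -0.3 0 0 0 0;0 0 -4 0 0 0 0;0 0 -8 0 0 0 0;0 0 -13 0 0 0 0;0 0 -13 0 0 0 0;0 0 -13 0 0 0 0'; python3 - <<'E'
from h import *
# orange: rack yaw a ; cap centre top measured
print(delta([566,264.5,160],np.pi/2+.02))
a=robot.snapshot("top")[:,:,::-1];b=robot.snapshot("side")[:,:,::-1]
c=np.hstack([cv2.resize(a[140:270,390:500],(440,520)),cv2.resize(b[200:320,310:460],None,fx=2.3,fy=520/120)])
cv2.imwrite("pics/p3.png",np.clip(c*1.3,0,255).astype('uint8'))
E
```

```text
t: 7.1
eef_pos: [476.5, -338.2, 151.6]
tcp_rot: [1.0, -0.03, 0.002, 0.0]
force: [-0.5, 1.2, -0.9]
finger_gap: 85.6
(array([  5.27, -60.7 ,  -0.87]), array([ 0.001, -0.003, -0.081]))
```

View pics/p3.png

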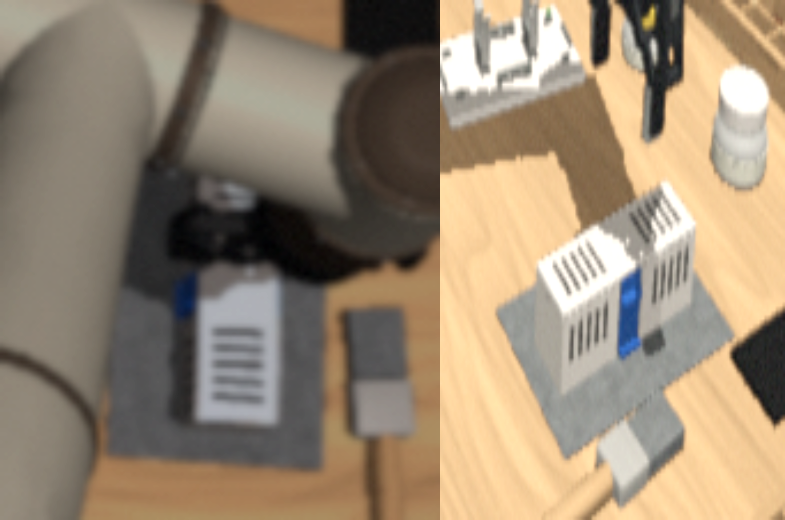

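The cover stands upright and released on the pad: the top view shows its white roof at about (235,340) with the pad all round, and the side view agrees. Next I look closely at the rack end in the first top picture, and I set the jaws part-way open, since green is near. I also back off towards the left.

```bash
python3 -m jog '5.3 -60.7 -5 0 0 -0.08 0.42;5.3 -60.7 -5 0 0 -0.08 0.42;5.3 -60.7 -5 0 0 -0.08 0.42;5.3 -60.7 -5 0 0 -0.08 0.42;5.3 -60.7 -5 0 0 -0.08 0.42;5.3 -60.7 -5 0 0 -0.08 0.42;5.3 -60.7 -5 0 0 -0.08 0.42;5.3 -60.7 -5 0 0 -0.08 0.42'; python3 - <<'E'
import cv2,numpy as np
im=cv2.imread("pics/top0.png")
c=cv2.resize(im[124:194,185:245],None,fx=8,fy=8,interpolation=cv2.INTER_CUBIC)
cv2.imwrite("pics/c4.png",np.clip(c*1.7,0,255).astype('uint8'))
E
```

```text
t: 8.0
eef_pos: [533.7, 58.1, 181.3]
tcp_rot: [1.0, 0.01, -0.002, 0.001]
force: [-0.4, -0.6, 0.7]
finger_gap: 49.4
```

View pics/c4.png

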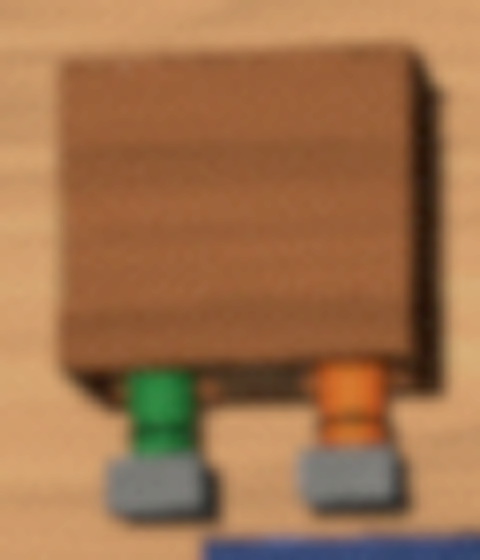

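The crop shows the roof corners at (62,62), (410,45), (410,362) and (62,376). The orange cap top runs from (302,452) and (391,448) down to about row 492, and the tube's midline is at (351,400).

```bash
python3 - <<'E'
from h import *
f=lambda a:(np.array(a)+.5)/8-.5+[185,124]
P=bp(f([(62,62),(410,45),(410,362),(62,376)]),68)[:,:2]; print(P.round(1),P.mean(0))
print("side yaw",[np.arctan2(*(a-b)[::-1]).round(3) for a,b in((P[0],P[3]),(P[1],P[2]))], "front/back",[(-np.arctan2(*(a-b))).round(3) for a,b in((P[0],P[1]),(P[3],P[2]))])
print("cap",bp(f([(302,452),(391,448),(393,488),(300,492)]),54).round(1))
print("tube",bp(f([(351,400)]),45).round(1), "green tube",bp(f([(163,405)]),45).round(1))
E
```

```text
[[712.8 369.1]
 [717.  246.1]
 [602.  243.1]
 [598.8 364.3]] [657.62042268 305.63351355]
side yaw [np.float64(0.042), np.float64(0.026)] front/back [np.float64(0.034), np.float64(0.026)]
cap [[573.8 283.   54. ]
 [574.8 251.8  54. ]
 [560.5 250.7  54. ]
 [559.6 283.2  54. ]]
tube [[594.5 268.3  45. ]] green tube [[593.7 334.7  45. ]]
```

```bash
python3 - <<'E'
from h import *
print(delta([566.5,267.5,110],np.pi/2+.032))
E
```

```text
(array([  3.71, -20.89,   7.09]), array([ 0.001,  0.003, -0.013]))
```

```bash
python3 -m jog '3.7 -20.9 5 0 0 -0.013 0.42;3.7 -20.9 5 0 0 -0.013 0.42;3.7 -20.9 5 0 0 -0.013 0.42;3.7 -20.9 5 0 0 -0.013 0.42;3.7 -20.9 5 0 0 -0.013 0.42;3.7 -20.9 5 0 0 -0.013 0.42;3.7 -20.9 5 0 0 -0.013 0.42'; python3 - <<'E'
from h import *
print(delta([566.5,267.5,24],np.pi/2+.032),robot.get_state()["eef_pos"])
E
```

```text
t: 8.7
eef_pos: [566.8, 265.2, 131.3]
tcp_rot: [1.0, 0.016, -0.001, 0.001]
force: [0.0, -0.8, 0.4]
finger_gap: 49.8
(array([ 1.000e-02, -2.600e-01,  1.073e+01]), array([0.002, 0.003, 0.   ])) [566.7833271  265.16770349 131.27651845]
```

```bash
python3 -m jog '0 -0.2 3 0 0 0 0.42;0 -0.2 6 0 0 0 0.42;0 -0.2 6 0 0 0 0.42;0 -0.2 6 0 0 0 0.42'; python3 - <<'E'
from h import *
print(delta([566.5,267.5,24],np.pi/2+.032),robot.get_state()["eef_pos"])
a=robot.snapshot("side")[:,:,::-1]
cv2.imwrite("pics/s5.png",np.clip(cv2.resize(a[130:200,270:350],None,fx=8,fy=8,interpolation=cv2.INTER_CUBIC)*1.2,0,255).astype('uint8'))
E
```

```text
t: 9.1
eef_pos: [567.8, 266.5, 73.4]
tcp_rot: [1.0, 0.016, -0.0, 0.0]
force: [0.8, 0.5, -0.2]
finger_gap: 49.2
(array([-0.13, -0.11,  4.94]), array([ 0.001,  0.   , -0.001])) [567.79711423 266.50058895  73.35314413]
```

View pics/s5.png

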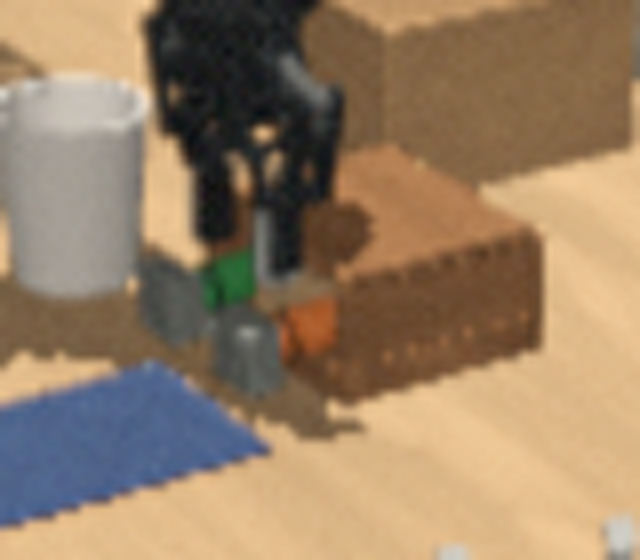

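```bash
python3 - <<'E'
from h import *
g=lambda P:((pr(P,"side")-[270,130]+.5)*8).round(0)
c=np.cos(.032);s=np.sin(.032)
T=lambda x,y,z:[566.5+c*x-s*y,267.5+s*x+c*y,z]
print("cap near-bottom-front,near-top-front,far-top-front,near-top-back",g([T(-10,-17,20),T(-10,-17,54),T(-10,17,54),T(10,-17,54)]))
print("tips near",g([[567.8,266.5-25,77],[567.8,266.5-40,77]]),"far",g([[567.8,266.5+25,77],[567.8,266.5+40,77]]))
E
```

```text
cap near-bottom-front,near-top-front,far-top-front,near-top-back [[246. 394.]
 [244. 327.]
 [206. 301.]
 [281. 317.]]
tips near [[273. 282.]
 [290. 294.]] far [[219. 245.]
 [203. 234.]]
```

The predicted cap corners, (246,394) and (281,317), match the grey cap in the picture, and the fingertips at (280,275) and (215,240) match too. So I go down and grip.

```bash
python3 -m jog '-0.1 -0.1 2.5 0 0 0 0.42;-0.1 -0.1 4.3 0 0 0 0.42;-0.1 -0.1 4.9 0 0 0 0.42;-0.1 -0.1 4.9 0 0 0 0.42;-0.1 -0.1 4.9 0 0 0 0.75;-0.1 -0.1 4.9 0 0 0 0.75;-0.1 -0.1 4.9 0 0 0 0.75;-0.1 -0.1 4.9 0 0 0 0.75'
```

```text
t: 9.95
eef_pos: [567.5, 269.4, 25.4]
tcp_rot: [1.0, 0.016, 0.001, -0.001]
force: [-0.1, -0.6, 5.4]
finger_gap: 32.7
```

```bash
python3 -m jog '-1 0 0 0 0 0 0.75;-3 0 0 0 0 0 0.75;-5 0 0 0 0 0 0.75;-7 0 0 0 0 0 0.75;-9 0 0 0 0 0 0.75;-11 0 0 0 0 0 0.75;-13 0 0 0 0 0 0.75;-15.5 0 0 0 0 0 0.75;-17.5 0 0 0 0 0 0.75;-17.5 0 0 0 0 0 0.75'; python3 - <<'E'
from h import *
a=robot.snapshot("top")[:,:,::-1];b=robot.snapshot("side")[:,:,::-1]
c=np.hstack([cv2.resize(a[120:280,180:280],None,fx=3.5,fy=3.5),cv2.resize(b[130:230,220:350],(448,560))])
cv2.imwrite("pics/p6.png",np.clip(c*1.3,0,255).astype('uint8'))
E
```

```text
t: 10.95
eef_pos: [387.9, 261.3, 23.1]
tcp_rot: [1.0, 0.017, -0.002, 0.002]
force: [-0.6, -0.1, -0.2]
finger_gap: 32.9
```

View pics/p6.png

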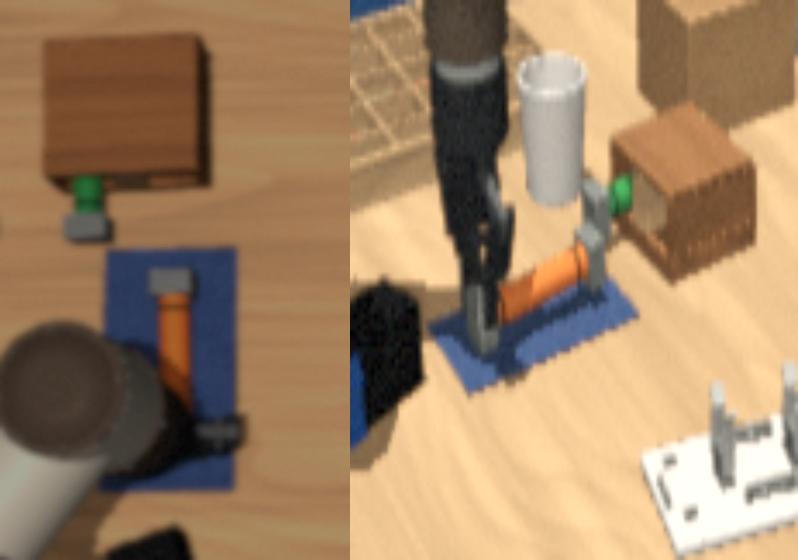

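The orange cartridge is out of the rack and held level over the mat, its far cap at (172,280) in the top view, and green is untouched. Lowering it.

```bash
python3 -m jog '0 0 0.6 0 0 0 0.75;0 0 1.2 0 0 0 0.75;0 0 1.5 0 0 0 0.75;0 0 1.6 0 0 0 0.75;0 0 1.7 0 0 0 0.75;0 0 1.7 0 0 0 0.75'
```

```text
t: 11.65
eef_pos: [394.5, 265.0, 14.8]
tcp_rot: [1.0, 0.018, 0.003, -0.002]
force: [-12.8, -10.2, 70.8]
finger_gap: 33.3
```

70 N came on earlier than expected. I back up a little and look.

```bash
python3 -m jog '0 0 -0.6 0 0 0 0.75;0 0 -0.9 0 0 0 0.75;0 0 -0.9 0 0 0 0.75'; python3 - <<'E'
from h import *
a=robot.snapshot("side")[:,:,::-1]
cv2.imwrite("pics/s7.png",np.clip(cv2.resize(a[150:220,225:305],None,fx=8,fy=8,interpolation=cv2.INTER_CUBIC)*1.3,0,255).astype('uint8'))
s=robot.get_state();print(s["eef_pos"],s["force"],s["ft_torque"])
g=lambda P:((pr(P,"side")-[225,150]+.5)*8).round(0)
print(g([[388,250,4],[388,250,22]]))
E
```

```text
t: 11.95
eef_pos: [391.8, 263.1, 15.5]
tcp_rot: [1.0, 0.016, -0.0, -0.0]
force: [-1.1, -0.5, -0.8]
finger_gap: 33.3
[391.67080827 263.02977082  15.10690613] [-1.18777798 -0.96144602  6.47949088] [-0.15007354  0.49123579 -0.06704863]
[[275. 356.]
 [272. 320.]]
```

View pics/s7.png

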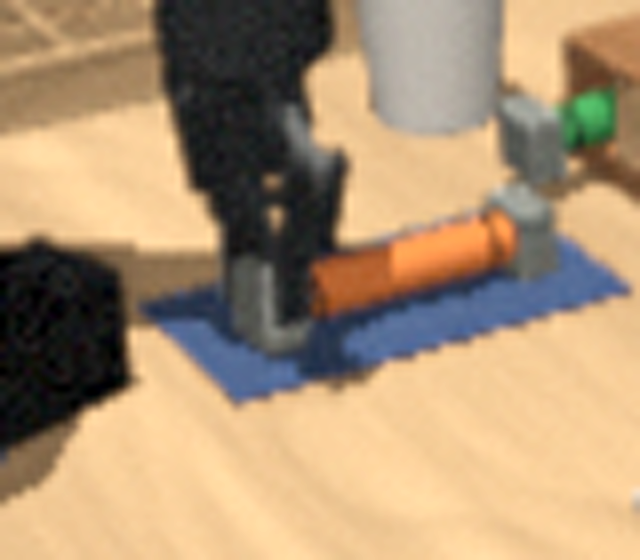

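The cartridge is essentially lying on the mat: its near cap bottom is at (265,352), where z = 4 projects to row 356, and its far cap bottom is at (530,275). The force is about 6 N, so I let go here.

```bash
python3 -m jog '0 0 0 0 0 0 0.42;0 0 0 0 0 0 0.42;0 0 0 0 0 0 0.42;0 0 -0.3 0 0 0 0.42;0 0 -3 0 0 0 0.42;0 0 -7 0 0 0 0.42;0 0 -10 0 0 0 0.42;-5 0 -10 0 0 0 0.42;-5 0 -10 0 0 0 0.42'; python3 - <<'E'
from h import *
im=robot.snapshot("top")[:,:,::-1]
cv2.imwrite("pics/t8.png",np.clip(cv2.resize(im[175:260,195:265],None,fx=7,fy=7,interpolation=cv2.INTER_CUBIC)*1.6,0,255).astype('uint8'))
print(robot.get_state()["eef_pos"])
E
```

```text
t: 12.9
eef_pos: [337.8, 259.8, 116.2]
tcp_rot: [1.0, 0.017, -0.001, 0.0]
force: [0.0, -0.1, -1.1]
finger_gap: 49.7
[339.5952614  260.9021035  116.31387274]
```

View pics/t8.png

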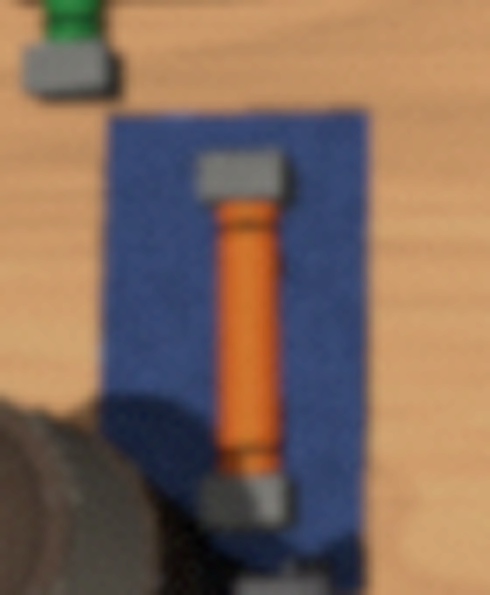

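The cartridge lies free in the middle of the mat, tube ends at (247,200) and (248,473), caps at (243,175) and (247,500). That was my last viewing, so from here I check with numbers only, and measure the tube by colour.

```bash
cat >> h.py <<'E'
def orange(z):
    im=robot.snapshot("top"); h=cv2.cvtColor(im,cv2.COLOR_RGB2HSV)
    m=cv2.inRange(h,(5,190,60),(16,255,255)); n,l,st,c=cv2.connectedComponentsWithStats(m)
    k=1+np.argmax(st[1:,4]); ys,xs=np.where(l==k); P=bp(np.c_[xs,ys],z)[:,:2]
    c=P.mean(0); w,v=np.linalg.eigh(np.cov((P-c).T)); d=v[:,1]*np.sign(v[0,1]); q=(P-c)@d
    return st[k],c.round(1),round(float(np.arctan2(d[1],d[0])),3),q.min().round(1),q.max().round(1)
E
python3 - <<'E'
from h import *
print(orange(25))
f=lambda a:(np.array(a)+.5)/7-.5+[195,175]
print(bp(f([(247,200),(248,473)]),25).round(1),"caps",bp(f([(243,152),(248,528)]),38).round(1),bp(f([(245,528)]),21).round(1))
E
```

```text
(array([227, 204,   7,  38, 258], dtype=int32), array([457.8, 264.2]), 0.026, np.float64(-51.5), np.float64(53.2))
[[513.7 266.2  25. ]
 [403.3 262.7  25. ]] caps [[530.7 265.6  38. ]
 [380.2 259.3  38. ]] [[381.9 264.1  21. ]]
```

```bash
python3 - <<'E'
from h import *
print(delta([458.5,264.3,116],np.pi/2+.028))
E
```

```text
(array([11.77,  0.13,  0.04]), array([-0.001, -0.001,  0.006]))
```

```bash
python3 -m jog '4 0 0 0 0 0 0.42;8 0.1 0 0 0 0 0.42;11.8 0.1 0 0 0 0 0.42;11.8 0.1 0 0 0 0 0.42;11.8 0.1 0 0 0 0 0.42;11.8 0.1 0 0 0 0 0.42;11.8 0.1 0 0 0 0 0.42'; python3 -c "
from h import *
print(delta([458.5,264.3,7],np.pi/2+.028))"
```

```text
t: 13.7
eef_pos: [458.7, 264.3, 115.8]
tcp_rot: [1.0, 0.016, -0.0, 0.0]
force: [-1.3, 0.8, -0.3]
finger_gap: 49.6
(array([-2.000e-02, -1.000e-02,  1.088e+01]), array([0.   , 0.   , 0.005]))
```

```bash
python3 -m jog '0 0 4 0 0 0 0.42;0 0 8 0 0 0 0.42;0 0 10 0 0 0 0.42;0 0 10.8 0 0 0 0.42;0 0 10.8 0 0 0 0.42;0 0 10.8 0 0 0 0.42'
```

```text
t: 14.3
eef_pos: [460.0, 265.3, 9.0]
tcp_rot: [1.0, 0.017, 0.001, -0.001]
force: [-0.1, -0.2, 0.7]
finger_gap: 49.5
```

```bash
python3 -m jog '0 0 0 0 0 0 0.6;0 0 0 0 0 0 0.85;0 0 0 0 0 0 0.85;0 0 0 0 0 0 0.85;0 0 0 0 0 0 0.85'
```

```text
t: 14.8
eef_pos: [460.2, 265.2, 9.4]
tcp_rot: [1.0, 0.016, 0.001, -0.001]
force: [-0.6, 0.3, 6.3]
finger_gap: 22.0
```

```bash
python3 -m jog '0 0 -2 0 0 0 0.85;0 0 -5 0 0 0 0.85;0 0 -9 0 0 0 0.85;0 0 -12 0 0 0 0.85;0 0 -12 0 0 0 0.85'; python3 -c "
from h import *
print(robot.get_state()['eef_pos'],orange(135),delta([542,-20.5,130],np.pi/2-.219))"
```

```text
t: 15.3
eef_pos: [461.9, 266.5, 132.8]
tcp_rot: [1.0, 0.016, 0.004, -0.004]
force: [-0.9, 0.7, -0.5]
finger_gap: 21.7
[461.85258972 266.45412113 132.8425405 ] (array([216, 218,   9,  18, 123], dtype=int32), array([431.5, 266.8]), 0.039, np.float64(-22.5), np.float64(22.1)) (array([ 7.25, 28.83, -0.07]), array([-0.005, -0.003,  0.251]))
```

```bash
python3 -m jog '1.2 4.5 0 0 0 0.06 0.85;2.4 9 0 0 0 0.12 0.85;3.6 13.5 0 0 0 0.18 0.85;4.8 18 0 0 0 0.25 0.85;6 22.5 0 0 0 0.251 0.85;6.8 26.5 0 0 0 0.251 0.85;7.2 28.8 0 0 0 0.251 0.85;7.2 28.8 0 0 0 0.251 0.85;7.2 28.8 0 0 0 0.251 0.85;7.2 28.8 0 0 0 0.251 0.85'; python3 -c "
from h import *
s=robot.get_state();print(s['eef_pos'],s['force'],delta([542,-20.5,80],np.pi/2-.219))"
```

```text
t: 16.35
eef_pos: [540.1, -20.4, 127.1]
tcp_rot: [0.994, -0.109, -0.001, 0.0]
force: [-0.5, 0.3, -0.5]
finger_gap: 21.9
[540.10413933 -20.42278959 127.05772838] [-0.54786357  0.28765961 -0.54684804] (array([ 0.19, -0.04,  4.71]), array([0.   , 0.001, 0.001]))
```

```bash
python3 -m jog '0.2 0 2 0 0 0 0.85;0.2 0 4 0 0 0 0.85;0.2 0 5 0 0 0 0.85;0.2 0 6 0 0 0 0.85;0.2 0 6.5 0 0 0 0.85;0.2 0 6.5 0 0 0 0.85;0.2 0 6.5 0 0 0 0.85'; python3 -c "
from h import *
s=robot.get_state();print(s['eef_pos'],s['force'],s['ft_torque'],delta([542,-20.5,32],np.pi/2-.219))
print('side',orange(75))"
```

```text
t: 17.05
eef_pos: [543.2, -21.4, 63.3]
tcp_rot: [0.994, -0.109, 0.0, -0.0]
force: [0.1, 0.8, -0.8]
finger_gap: 22.2
[543.15933436 -21.36613586  63.28407178] [ 0.13497991  0.84028571 -0.76975278] [0.038878   0.048997   0.06323476] (array([-0.13, -0.06,  3.13]), array([-0.   , -0.001,  0.001]))
side (array([325, 193,   9,  14,  89], dtype=int32), array([510.4, -14.6]), -0.235, np.float64(-19.1), np.float64(20.1))
```

```bash
python3 -m jog '-0.1 -0.05 0.4 0 0 0 0.85;-0.1 -0.05 0.8 0 0 0 0.85;-0.1 -0.05 1 0 0 0 0.85;-0.1 -0.05 1 0 0 0 0.85;-0.1 -0.05 1 0 0 0 0.85'; python3 -c "
from h import *
s=robot.get_state();print(s['eef_pos'],s['force'],s['ft_torque'])"
```

```text
t: 17.6
eef_pos: [541.8, -20.8, 52.7]
tcp_rot: [0.994, -0.109, -0.0, 0.0]
force: [-0.3, 0.2, -1.3]
finger_gap: 22.0
[541.8404184  -20.84655082  52.71786118] [-0.29394812  0.19354516 -1.25458217] [0.02322814 0.04821608 0.03928331]
```

```bash
python3 -m jog '0 0 0.2 0 0 0 0.85;0 0 0.4 0 0 0 0.85;0 0 0.6 0 0 0 0.85;0 0 0.6 0 0 0 0.85'
```

```text
t: 18.0
eef_pos: [544.5, -20.0, 49.0]
tcp_rot: [0.994, -0.108, 0.003, -0.001]
force: [-0.1, 2.1, 7.2]
finger_gap: 21.9
```

```bash
python3 -m jog '0 0 0.2 0 0 0 0.85;0 0 0.4 0 0 0 0.85;0 0 0.5 0 0 0 0.85;0 0 0.5 0 0 0 0.85'
```

```text
t: 18.4
eef_pos: [545.7, -20.1, 44.9]
tcp_rot: [0.994, -0.108, 0.004, -0.001]
force: [-0.7, 1.5, 9.6]
finger_gap: 22.0
```

```bash
python3 -m jog '0 0 0.2 0 0 0 0.85;0 0 0.4 0 0 0 0.85;0 0 0.5 0 0 0 0.85;0 0 0.5 0 0 0 0.85'
```

```text
t: 18.8
eef_pos: [544.0, -20.2, 37.7]
tcp_rot: [0.994, -0.109, 0.002, -0.001]
force: [2.3, 2.3, 0.2]
finger_gap: 21.9
```

```bash
python3 -m jog '0 0 0.2 0 0 0 0.85;0 0 0.4 0 0 0 0.85;0 0 0.5 0 0 0 0.85;0 0 0.5 0 0 0 0.85'
```

```text
t: 19.2
eef_pos: [541.6, -20.3, 32.2]
tcp_rot: [0.994, -0.109, -0.0, -0.0]
force: [-1.0, 4.8, 6.3]
finger_gap: 22.0
```

```bash
python3 -m jog '0 0 0.2 0 0 0 0.85;0 0 0.4 0 0 0 0.85;0 0 0.5 0 0 0 0.85;0 0 0.5 0 0 0 0.85'
```

```text
t: 19.6
eef_pos: [541.8, -20.3, 31.9]
tcp_rot: [0.994, -0.108, 0.0, 0.0]
force: [-11.6, 8.2, 36.6]
finger_gap: 21.8
```

The tube has stopped hard at z = 32 under 37 N, the expected height. I relax, release and retreat to the side.

```bash
python3 -m jog '0 0 -0.5 0 0 0 0.85;0 0 -0.5 0 0 0 0.42;0 0 -0.5 0 0 0 0.42;0 0 -0.5 0 0 0 0.42;0 0 -2 0 0 0 0.42;0 0 -6 0 0 0 0.42;0 0 -10 0 0 0 0.42;0 0 -14 0 0 0 0.42;0 -5 -16 0 0 0 0.42;0 -10 -16 0 0 0 0.42' && python3 -m jog '-5 -5 0 0 0 0 0.42;-8 -10 0 0 0 0 0.42;-8 -15 0 0 0 0 0.42;-8 -20 0 0 0 0 0.42;-8 -20 0 0 0 0 0.42;-8 -20 0 0 0 0 0.42'; python3 - <<'E'
from h import *
print(robot.get_state()["eef_pos"],orange(46))
im=robot.snapshot("top")[:,:,::-1]; cv2.imwrite("pics/t9.png",im)
# orange pixels, seen in the side camera, against predicted tube centre at seat
b=robot.snapshot("side"); h=cv2.cvtColor(b,cv2.COLOR_RGB2HSV); m=cv2.inRange(h,(5,190,60),(16,255,255))
n,l,st,c=cv2.connectedComponentsWithStats(m); k=np.argsort(-st[1:,4])[:3]+1; print(st[k].tolist(),c[k].round(1))
u=np.array([np.cos(.219),-np.sin(.219),0]); S=np.array([542,-20.5,44])
print("pred side",pr([S,S-55*u,S+55*u,S+[0,0,12],S+[0,0,-12]],"side").round(1),"top",pr([S,S-55*u,S+55*u]).round(1))
# cover: white blob on pad
hh=cv2.cvtColor(im,cv2.COLOR_BGR2GRAY)[175:256,418:470]; ys,xs=np.where(hh>130); print("cover",len(xs),bp([[xs.mean()+418,ys.mean()+175]],64).round(1))
E
```

```text
t: 20.6
eef_pos: [564.3, 73.1, 190.1]
tcp_rot: [0.994, -0.111, 0.003, -0.001]
force: [0.2, 0.1, 0.2]
finger_gap: 49.7
t: 21.2
eef_pos: [528.0, 288.6, 185.1]
tcp_rot: [0.994, -0.107, -0.001, 0.001]
force: [-0.3, 0.4, -0.3]
finger_gap: 49.4
[528.02445488 288.61705387 185.067037  ] (array([325, 173,  13,  37, 194], dtype=int32), array([540.2, -18.7]), -0.219, np.float64(-51.0), np.float64(52.3))
[[344, 204, 3, 2, 4], [333, 207, 3, 1, 3], [337, 206, 1, 1, 1]] [[345.  204.8]
 [334.  207. ]
 [337.  206. ]]
pred side [[338.4 204.5]
 [322.2 207.4]
 [354.2 201.7]
 [338.4 201.2]
 [338.3 207.8]] top [[331.3 190.5]
 [327.2 209.6]
 [335.4 171.7]]
cover 515 [[ 474.4 -338.4   64. ]]
```

Seen from above, the tube is in line with the unit (yaw -0.219) and within about 2 mm of it. I check its height with the side camera and a looser mask.

```bash
python3 - <<'E'
from h import *
b=robot.snapshot("side"); h=cv2.cvtColor(b,cv2.COLOR_RGB2HSV); cv2.imwrite("pics/s9.png",b[:,:,::-1])
m=cv2.inRange(h,(3,150,40),(17,255,255)); m[:185]=0;m[225:]=0;m[:,:310]=0;m[:,370:]=0
print(b[194:214,[330,338,346]].tolist() and [[tuple(int(v) for v in b[r,c]) for c in (330,338,346)] for r in range(196,214)])
u=np.array([np.cos(.219),-np.sin(.219),0]);S=np.array([542,-20.5,44.])
v=np.array([.217,.976,0])
for t in (-28,0,26):
    # silhouette of the tube
    a=np.linspace(0,2*np.pi,60); C=pr([S+t*u+12*(np.cos(q)*v+np.sin(q)*np.array([0,0,1])) for q in a],"side"); print(t,C.mean(0).round(1),C[:,1].min().round(1),C[:,1].max().round(1))
for cx in(330,338,346):
    r=np.where(m[:,cx])[0]; print(cx,r)
E
```

```text
[[(189, 157, 117), (200, 168, 128), (170, 167, 159)], [(185, 154, 114), (197, 165, 124), (170, 164, 156)], [(188, 155, 113), (194, 163, 120), (160, 149, 138)], [(189, 158, 117), (192, 161, 119), (190, 129, 92)], [(191, 160, 120), (194, 146, 99), (206, 131, 69)], [(190, 152, 108), (203, 132, 73), (206, 132, 68)], [(200, 135, 84), (206, 132, 67), (207, 127, 68)], [(191, 156, 125), (205, 127, 65), (197, 117, 61)], [(139, 124, 109), (203, 122, 65), (176, 101, 52)], [(105, 99, 93), (184, 105, 53), (143, 75, 35)], [(108, 106, 100), (154, 80, 37), (106, 66, 45)], [(110, 110, 103), (125, 70, 41), (102, 95, 89)], [(109, 106, 101), (135, 124, 115), (84, 84, 78)], [(111, 110, 104), (193, 187, 179), (71, 68, 64)], [(112, 109, 103), (171, 166, 157), (78, 77, 70)], [(111, 108, 102), (131, 124, 118), (100, 97, 91)], [(122, 119, 111), (115, 111, 103), (125, 120, 113)], [(120, 119, 111), (126, 120, 113), (195, 189, 179)]]
-28 [330.2 205.9] 202.2 209.7
0 [338.4 204.5] 200.8 208.2
26 [345.9 203.1] 199.5 206.8
330 []
338 [201 202 203 204 205 206 207]
346 [200 201 202 203 204 205]
```

The tube spans rows 200.5–207.5 at column 338, against 200.8–208.2 predicted for the seated position, and it is level along its length. Handing in.

```bash
python3 -c "
from bench import robot
print(robot.get_state()['force'],robot.sign_off())"
```

```text
the job is handed in; nothing more can be done
[-0.62608639 -0.2324576  -0.687954  ] None
```

The job is handed in at about 21 s of the 72 s allowed. `sign_off` reports no verdict, so what follows rests on my own checks.

- **Cover:** I squeezed the tabs, lifted the cover off and set it upright on the grey pad. My last check puts its middle at about (474, -338) mm, within 2 mm of the pad's middle as measured.
- **Cartridge:** I drew the orange cartridge out by its end cap, laid it on the blue mat and let go. I then took it by its middle and pressed it into both clips. It snapped past the lips and stopped hard under 37 N at about the seat height worked out from the grip.
- **Seating checks:** Seen from above, the tube is in line with the unit, both at -0.219 rad. It lies about 1.4 mm sideways and 2 mm lengthwise from my estimate of the seat. The side view puts it about half a pixel, or roughly 1–1.5 mm, higher than predicted. These are within tolerance but close to the camera's 2 mm calibration error.
- **What disagreed:** While lowering the cartridge onto the mat it touched about 6 mm earlier than planned, so it had probably shifted in the grip. The wrist force briefly reached 71 N against the 120 N limit, and I backed off before letting go.
- **Not re-measured at the end:** I did not check the green cartridge or the other things again. Green was in place when last seen, after orange was laid on the mat.

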